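# Dock the fly box in the drying rack until its roller switch clicks

## Robot

A 6-joint arm with a two-finger parallel gripper is mounted at the origin on the work surface. World frame = base frame: x ahead of the robot, y to its left, z up, the work surface at z = 0. Lengths are in m, angles in rad, forces in N, time in s.
With the tool pointing down it reaches from about 0.35 to 0.8 m from the base axis. Payload 7.3 kg.
Tool frame: the origin (TCP) lies between the finger pads; the fingertips stand 25 mm ahead of it and the grasp point (between the pads) lies 6 mm ahead of it (r.tip_extent is the distance from the TCP to the fingertips, in m); z points along the fingers, y is the direction in which the jaws open and shut (so a half turn about z gives the same grasp; the last joint's range is limited). The gripper opens to 85 mm and grips with 20 to 120 N. Pads are 22 mm wide; open, the fingers measure 114 mm over their backs; the gripper's body (76 mm by 85 mm) begins 54 mm behind the grasp point. The pads swing forward as they close: fully open they stand 13 mm farther back than shut.
Start: joints at [1.068, 0.342, 1.524, -0, 1.275, -0.146], TCP at [0.183, 0.492, 0.256] pointing down, gripper open.
Joint ranges: [-2.53, 2.53], [-0.77, 2.02], [0.04, 2.7], [-1, 4.14], [0.28, 2.66], [-3.11, 3.11]. Speed limits (rad/s): [2.57, 2.57, 3.14, 3.14, 3.14, 3.14].

## Interface

Orientations are given as a unit quaternion [x, y, z, w].
In Python, from workcell import r, command_gripper, optics gives the robot as it stands. The module is installed in compiled form; this text tells all that it offers. Calls block until the motion is done:
- r.reach(position, orientation): joint-space move of the TCP to a pose.
- r.move_straight(position, orientation=None, speed=0.15, max_force=None): straight line of the TCP; orientation=None keeps the orientation; speed is the mean speed in m/s. With max_force (N) it stops when the force on the tool has changed by that much, and returns True; else False.
- r.movej(angles): joint-space move.
- command_gripper(opening, force=None): finger opening in m; force is the grip in N (None keeps the last); returns when the fingers have stopped.
- r.hold(seconds).
- r.solve_ik(position, orientation): joint angles nearest the present ones, or None.
- r.read_state(): the state.
- optics.get_image(name): name is "scene" or "top"; returns (picture, depth): 400x640x3 uint8, red, green, blue; 400x640 float32, m along the optical axis (not along the pixel's ray), 0 where there is no reading.
- optics.camera_model(name): a dict with "K" (3x3 intrinsics, pixels), "R" (3x3) and "t" (3): a world point X has camera coordinates R X + t. Camera axes: x right, y down, z forward; pixel columns grow to the right and rows downward; lengths in m; the calibration is good to about 2 mm. A picture is of the moment at which its call begins. camera_model takes no time and is no camera call.
A pose or a line that the arm cannot do raises r.PlanningError and nothing moves.
- r.finish_job(): hands the job in, once; it reports no verdict.
The state is a dict: "time_s": time; "joint_positions": joint angles; "dq": joint speeds; "tau": joint torques, N m; "eef_pos": TCP position; "eef_rot": TCP orientation; "contact_force": force on the tool from outside, world axes, zero at the start; "torque": the same for the moment, N m; "grip_width": finger opening in m.
Only numpy, scipy, OpenCV 4.12 (cv2) and the standard library are available. Lean on these libraries where they do the work, as an engineer would, in place of code of your own. Each camera call takes 0.05 s, during which the arm holds its last target.

## Task

Make room in the tight row of boxes in the drying rack and slide the aluminium fly box, rounded nose first, into the empty slot under the lamp bar until it presses the roller lever just far enough to click the switch, never on into overtravel. Let the box do the pressing, not the gripper, and leave it standing on the table, straight in the slot, with the switch clicked. Keep the other boxes standing in the row, and do not disturb the mug, dispenser, float or lure.

Things in the scene. Friction and masses are not known exactly. Their poses are not given: they have to be found in the camera images.
- fly_box: Bare aluminium fly box standing on its long edge, closed and rigid, 140 mm long (x) x 44 mm thick (y) x 75 mm high (z), about 0.3 kg; dark seam line round its middle. Origin at the centre of its underside; +x points to its nose, the end whose upright edges are rounded (10 mm radius).
- nose (a point): Lowest point of the fly box's nose end, on its middle line: 70 mm from the box's origin along +x, on the underside. Axes as the box.
- rack: Aluminium drying rack, fixed, elsewhere each time. Origin on the table on the slot's line; +x is the way a box slides in, z up. Side walls 30 mm high, inner faces at y = 98.5 and -63.5 mm. Open above between lamp bar and switch. Switch: black body 22 mm high, x 73 to 118 mm, at the slot's far end.
- slot (a point): Middle of the slot's mouth on the table, at x = -40, y = 0 in the rack frame, axes as the rack. Row boxes stand along x from about -38 to 52 mm: one on the -y side (middle y = -32), two close together on +y (32 and 67). Slot only 30 mm wide; 14 mm is free between row and each wall, so neighbours can be nudged apart to a gap of at most 58 mm.
- bar (a point): Middle of the underside of the white lamp bar across the rack's mouth, 135 mm above the table; rack x = -56. The bar is 20 mm deep (x), 50 mm high, 186 mm long, with posts at its ends. Home, the fly box's rear end is at rack x = -77, 39 mm out of the row, under the bar: no room for an upright gripper; lean the tool back out of the rack about 35 degrees.
- lever (a joint): Roller lever angle, rad: 0 at rest, grows as the roller is pushed to rack +x; starts at 0 to 0.03. Clicks at 0.125 (roller pushed 6 mm from rest); past 0.225 (10.5 mm) is overtravel. Orange pointer on it: before green = clicked, red = overtravel. Resists with 4 N from first touch, 6 N at the click, 7.5 N at overtravel; stays where it is left.
- roller (a point): Axle of the red roller (16 mm diameter, 20 mm wide) on the steel lever; at rest at x = 64, y = 0, z = 60 mm in the rack frame, so a box's nose first touches it at x = 56 to 58 mm and clicks it at about x = 62. The lever turns about a pin along y at x = 86, z = 12 mm.
- green_box: Green plastic box with a white patch on top. Loose, 0.22 kg, 90 x 34 x 75 mm (its x, y, z), standing on edge; origin at the centre of its underside, x along its 90 mm length, z up. Starts in the drying rack's row.
- blue_box: Blue plastic box with a grey patch on top. Loose, 0.22 kg, 90 x 34 x 75 mm (its x, y, z), standing on edge; origin at the centre of its underside, x along its 90 mm length, z up. Starts in the drying rack's row.
- wood_box: Dark wooden box with a brass patch on top. Loose, 0.22 kg, 90 x 34 x 75 mm (its x, y, z), standing on edge; origin at the centre of its underside, x along its 90 mm length, z up. Starts in the drying rack's row.
- mug: Empty black ceramic mug, 82 mm wide, 95 mm high; origin at the centre of its underside. A bystander.
- dispenser: Yellow push dispenser for swivels, 75 x 50 mm, 118 mm high with its black push knob; origin at the centre of its underside. A bystander.
- float: Orange plastic float standing on its flat end, 74 mm wide, 112 mm high; origin at the centre of its underside. A bystander.
- spoon_lure: Stainless spoon lure lying flat, about 100 mm long, 42 mm wide, 6 mm thick; origin under its broad end. A bystander.
Not all that is in view belongs to the job. Of the things like the fly_box, leave any that is orange; of the rest the smaller one is meant. Several things have the shape of the blue_box; the one meant has the colours described above.

How it is judged:
On the way, in this order (a step that is already met when the one before it is completed fails the run):
1. the fly box's nose is well in between the boxes of the row, the lever not yet pressed (y of nose in the frame of rack between -0.013 and 0.013 m and angle between the x axis of fly_box and the x axis of rack, either way round below 0.15 rad and x of nose in the frame of rack above -0.005 m and value of joint lever below 0.06 rad), for 0.1 s.
2. the fly box in the slot holds the switch clicked (y of nose in the frame of rack between -0.013 and 0.013 m and angle between the x axis of fly_box and the x axis of rack, either way round below 0.15 rad and x of nose in the frame of rack above 0.055 m and value of joint lever between 0.125 and 0.225 rad), for 0.3 s.
At the end, for the whole second after the job is handed in: Lever at 0.125 to 0.225 rad; fly box nose past x = 55 mm and within 13 mm of the slot line (rack frame), box within 0.15 rad of the slot, upright within 0.1 rad, on the table (6 mm), at rest; row boxes upright within 0.15 rad, at rest, at x -30 to 40, y -62 to 97 mm (all of step 2 and angle between fly_box's own z axis and vertical below 0.1 rad and height (world z) of fly_box below 0.006 m and linear speed of each of fly_box, green_box, blue_box, wood_box below 0.02 m/s and angle between each of green_box, blue_box, wood_box's own z axis and vertical below 0.15 rad and x of green_box in the frame of rack between -0.03 and 0.04 m and y of green_box in the frame of rack between -0.062 and 0.097 m and x of blue_box in the frame of rack between -0.03 and 0.04 m and y of blue_box in the frame of rack between -0.062 and 0.097 m and x of wood_box in the frame of rack between -0.03 and 0.04 m and y of wood_box in the frame of rack between -0.062 and 0.097 m); the robot touches nothing.
It fails at once if the switch lever is pushed into overtravel (value of joint lever above 0.225 rad).
It fails at once if the gripper presses the lever itself (contact force between the fingers and lever above 0.5 N).
It fails at once if a box of the row or the fly box is tipped over (angle between any of green_box, blue_box, wood_box, fly_box's own z axis and vertical above 0.6 rad).
It fails at once if the mug, dispenser, float or lure is disturbed (moved over 30 mm) (distance of any of mug, dispenser, float, spoon_lure from where it was at the start of the episode above 0.03 m).
It also fails if it takes over 67 s, if anything falls off the work surface, if the arm or the gripper's body presses on something with over 40 N, if the wrist force passes 120 N, or if a joint passes its speed limit or range.

## Working session

There is one attempt and no reset: what is moved stays moved. The work goes in short steps, each a Python script; the robot and the scene stay as the last script left them, time stands still between calls to the robot, and variables do not carry over. Pictures are saved under pics/ and viewed, and the job is handed in when it is done.

```bash
ls; mkdir -p pics; cat > h.py <<'E'
import numpy as np, cv2
from workcell import r, command_gripper, optics
def snap(tag):
    out={}
    for n in ("scene","top"):
        im,d=optics.get_image(n); cv2.imwrite(f"pics/{tag}_{n}.png",im[:,:,::-1]); np.save(f"pics/{tag}_{n}_d.npy",d); out[n]=(im,d)
    return out
def ray(name,u,v,z):
    m=optics.camera_model(name);K,R,t=map(np.array,(m["K"],m["R"],m["t"]))
    c=-R.T@t; d=R.T@np.linalg.inv(K)@np.array([u,v,1.]); return c+d*(z-c[2])/d[2]
def proj(name,X):
    m=optics.camera_model(name);K,R,t=map(np.array,(m["K"],m["R"],m["t"]))
    p=K@(R@np.array(X)+t); return p[:2]/p[2]
def depthpts(name,d):
    m=optics.camera_model(name);K,R,t=map(np.array,(m["K"],m["R"],m["t"]))
    v,u=np.mgrid[:d.shape[0],:d.shape[1]]
    P=np.stack([(u-K[0,2])/K[0,0]*d,(v-K[1,2])/K[1,1]*d,d],-1)
    W=(P-t)@R; W[d==0]=np.nan; return W
E
python3 - <<'E'
from h import *
snap("a")
for n in("scene","top"):
    m=optics.camera_model(n);R=np.array(m["R"]);print(n,m["K"],-R.T@np.array(m["t"]),R[2])
print(r.tip_extent,r.read_state()["time_s"])
E
```

```text
pics
scene [[439.91575719   0.         313.27522606]
 [  0.         439.91575719 195.6643666 ]
 [  0.           0.           1.        ]] [1.11537058 0.3599283  0.94380255] [-0.53640661 -0.37394511 -0.75659302]
top [[490.47720393   0.         319.66976625]
 [  0.         490.47720393 207.83534572]
 [  0.           0.           1.        ]] [ 0.46871679 -0.04920043  1.37000248] [ 0.07113832  0.00705241 -0.99744153]
0.025 0.1
```

View pics/a_scene.png

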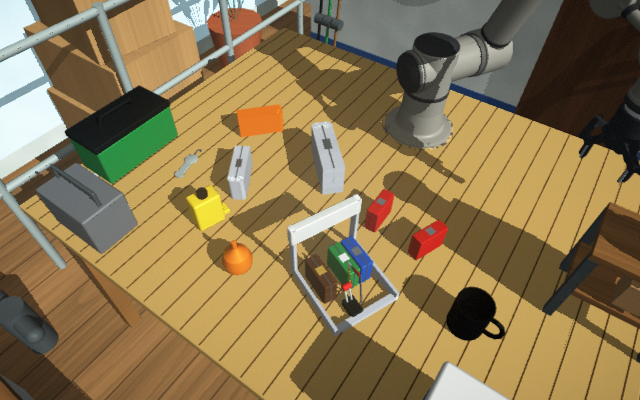

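View pics/a_top.png

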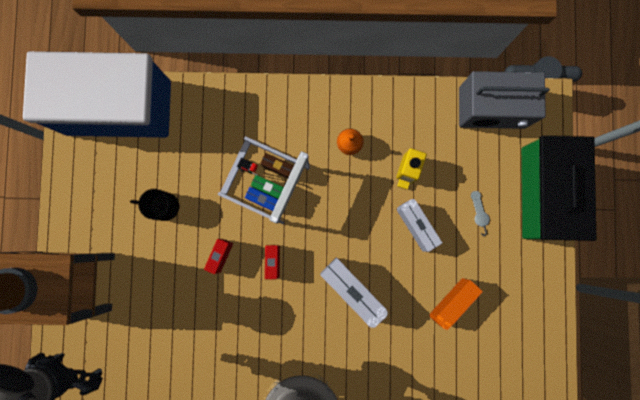

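The scene shows three boxes like the fly box. In the top view they are silver small (420,226), silver large (354,292) and orange (456,303). The description picks the small silver one at (420,226). The row holds wood (278,166), green (267,185) and blue (262,199), and the two red boxes are decoys for the blue shape. Next are close crops.

```bash
python3 - <<'E'
import cv2,numpy as np
t=cv2.imread("pics/a_top.png");s=cv2.imread("pics/a_scene.png")
a=cv2.resize(t[120:240,200:320],(400,400),interpolation=cv2.INTER_CUBIC)
b=cv2.resize(t[185:265,380:460],(400,400),interpolation=cv2.INTER_CUBIC)
cv2.imwrite("pics/crop1.png",np.hstack([a,b]))
a=cv2.resize(s[190:335,280:410],(400,446),interpolation=cv2.INTER_CUBIC)
b=cv2.resize(s[135:210,210:277],(398,446),interpolation=cv2.INTER_CUBIC)
cv2.imwrite("pics/crop2.png",np.hstack([a,b]))
E
```

```text
(no output)
```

View pics/crop1.png

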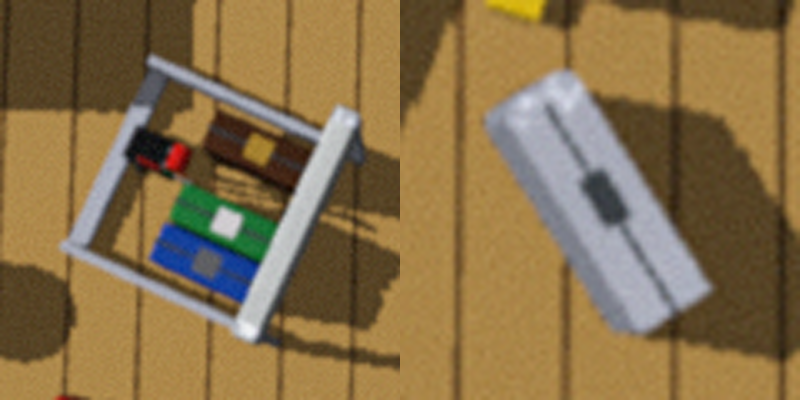

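View pics/crop2.png

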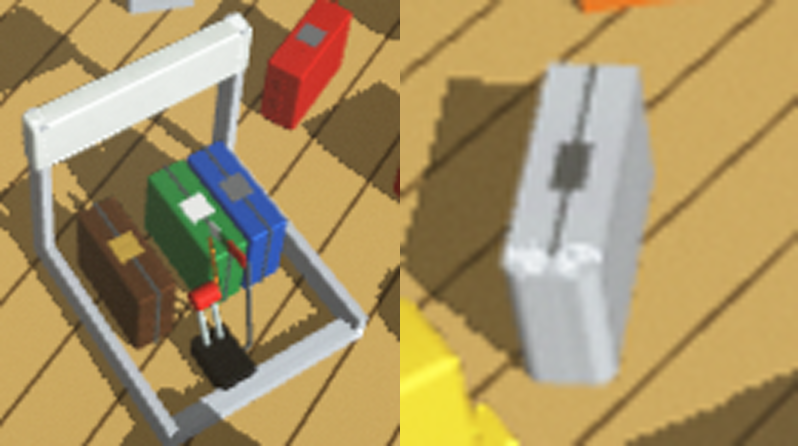

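The close crop confirms it: a small bare aluminium box with a dark seam. Its rounded, highlighted end is the upper-left one in the top view, and the near end in the scene view. Now I'll measure it.

```bash
cat >> h.py <<'E'
def rectz(W,mask,z0,z1):
    m=mask&(W[...,2]>z0)&(W[...,2]<z1); m=m.astype(np.uint8)
    n,l,st,c=cv2.connectedComponentsWithStats(m)
    if n<2: return None
    k=1+np.argmax(st[1:,4]); m=l==k
    P=W[m]; (cx,cy),(a,b),ang=cv2.minAreaRect(P[:,:2].astype(np.float32))
    bp=cv2.boxPoints(((cx,cy),(a,b),ang)); e=bp[1]-bp[0]; f=bp[2]-bp[1]
    L=e if np.hypot(*e)>np.hypot(*f) else f
    return dict(n=int(m.sum()),c=(round(cx,4),round(cy,4)),dims=sorted((round(a,4),round(b,4))),th=float(np.degrees(np.arctan2(L[1],L[0]))%180),z=float(np.median(P[:,2])),pix=np.argwhere(m).mean(0)[::-1].round(1))
E
python3 - <<'E'
from h import *
for n in("top","scene"):
    im=cv2.imread(f"pics/a_{n}.png");d=np.load(f"pics/a_{n}_d.npy");W=depthpts(n,d)
    hsv=cv2.cvtColor(im,cv2.COLOR_BGR2HSV);H,S,V=[hsv[...,i].astype(int) for i in range(3)]
    u=np.arange(640)[None,:]*np.ones((400,1)); v=np.arange(400)[:,None]*np.ones((1,640))
    def box(a,b,c,e): return (u>a)&(u<b)&(v>c)&(v<e)
    roi=box(200,320,125,230) if n=="top" else box(280,405,190,335)
    fro=box(390,450,190,260) if n=="top" else box(215,260,140,205)
    print(n)
    print("bar",rectz(W,roi,.165,.20))
    print("fly",rectz(W,fro,.066,.085))
    print("green",rectz(W,roi&(H>45)&(H<85)&(S>100),.068,.085))
    print("blue",rectz(W,roi&(H>100)&(H<130)&(S>100),.068,.085))
    print("wood",rectz(W,roi&(H<25)&(V<130),.068,.085))
    print("red",rectz(W,roi&((H<8)|(H>172))&(S>150)&(V>100),.03,.085))
    print("switch",rectz(W,roi&(V<45),.012,.03))
    print("walls",rectz(W,roi,.024,.034))
E
```

```text
top
bar {'n': 679, 'c': (0.6039, 0.0366), 'dims': [0.0209, 0.1854], 'th': 156.5410614013672, 'z': 0.18590756965139538, 'pix': array([288.4, 186.7])}
fly {'n': 911, 'c': (0.524, -0.306), 'dims': [0.0458, 0.1399], 'th': 32.727725982666016, 'z': 0.07624079505183766, 'pix': array([420.2, 224.4])}
green {'n': 294, 'c': (0.6166, 0.1021), 'dims': [0.033, 0.0818], 'th': 66.66927337646484, 'z': 0.07618654107689551, 'pix': array([266.4, 186. ])}
blue {'n': 338, 'c': (0.5836, 0.1158), 'dims': [0.0336, 0.0827], 'th': 66.69817352294922, 'z': 0.0761511027896716, 'pix': array([261. , 198.1])}
wood {'n': 353, 'c': (0.6761, 0.0776), 'dims': [0.0344, 0.0857], 'th': 66.12281036376953, 'z': 0.07624068159960377, 'pix': array([276.5, 164. ])}
red {'n': 35, 'c': (0.6693, 0.1421), 'dims': [0.0127, 0.0192], 'th': 159.12539672851562, 'z': 0.06875580685910163, 'pix': array([252.6, 166.5])}
switch {'n': 83, 'c': (0.6824, 0.1716), 'dims': [0.027, 0.0295], 'th': 68.17688751220703, 'z': 0.023772663269473953, 'pix': array([244.2, 163.3])}
walls {'n': 152, 'c': (0.7248, 0.1008), 'dims': [0.0089, 0.1559], 'th': 66.30
[... 543 characters left out ...]
 0.1132), 'dims': [0.0337, 0.0895], 'th': 66.7210922241211, 'z': 0.07607397667985157, 'pix': array([356.7, 252.6])}
wood {'n': 476, 'c': (0.674, 0.0738), 'dims': [0.0352, 0.0926], 'th': 66.42516326904297, 'z': 0.07635531916684654, 'pix': array([320.9, 271.8])}
red {'n': 532, 'c': (0.416, 0.0843), 'dims': [0.0354, 0.0929], 'th': 0.05960186943411827, 'z': 0.0742433124911847, 'pix': array([379.3, 208. ])}
switch {'n': 180, 'c': (0.6811, 0.1675), 'dims': [0.0282, 0.0418], 'th': 67.38325500488281, 'z': 0.023050842547908172, 'pix': array([352., 307.])}
walls {'n': 319, 'c': (0.7162, 0.0831), 'dims': [0.0093, 0.1944], 'th': 66.57525634765625, 'z': 0.031003836317581506, 'pix': array([315.8, 300.3])}
```

```bash
cat >> h.py <<'E'
from scipy.spatial.transform import Rotation as Ro
TH=np.radians(66.6); O=np.array([.6421,.0805])
def rk(x,y,z=0.): return np.array([O[0]+x*np.cos(TH)-y*np.sin(TH),O[1]+x*np.sin(TH)+y*np.cos(TH),z])
def torack(p): 
    d=np.array(p[:2])-O; return np.array([d[0]*np.cos(TH)+d[1]*np.sin(TH),-d[0]*np.sin(TH)+d[1]*np.cos(TH)])
def ori(yaw,tilt=0.,s=1):
    f=np.array([np.cos(yaw),np.sin(yaw),0]); l=np.array([-np.sin(yaw),np.cos(yaw),0])*s
    z=np.sin(tilt)*f-np.cos(tilt)*np.array([0,0,1.]); x=np.cross(l,z)
    return Ro.from_matrix(np.stack([x,l,z],1)).as_quat(), z
def tcp(g,yaw,tilt=0.,s=1):   # grasp point -> TCP pose
    q,z=ori(yaw,tilt,s); return np.array(g)-.006*z, q
FLY=np.array([.523,-.307]); FY=np.radians(32.7); TILT=np.radians(40); GX=-.057; GZ=.045
def flyg(c,yaw,z=0.,s=1): # tool pose holding fly box with origin c(2)
    return tcp([c[0]+GX*np.cos(yaw),c[1]+GX*np.sin(yaw),GZ+z],yaw,TILT,s)
E
python3 - <<'E'
from h import *
st=r.read_state();print(st["eef_rot"],st["joint_positions"],st["contact_force"])
for s in(1,-1):
    print(s)
    for nm,(p,q) in dict(wood=tcp(rk(.01,-.032,.055),TH,0,s),gb=tcp(rk(.01,.0615,.055),TH,0,s),fly=flyg(FLY,FY,0,s),pre=flyg(rk(-.12,0),TH,0,s),home=flyg(rk(-.005,0),TH,0,s)).items():
        j=r.solve_ik(p,q);print(nm,None if j is None else np.round(j,2))
E
```

```text
[ 1.77461953e-01  9.84127420e-01 -6.56219256e-04 -2.13857473e-04] [ 1.06797635e+00  3.42670592e-01  1.52491743e+00 -1.35244680e-05
  1.27538495e+00 -1.46002215e-01] [ 0.25141966  1.0744606  -0.56627937]
1
wood [ 0.    0.81  1.27 -0.    1.07 -2.73]
gb [ 0.06  0.69  1.53 -0.    0.93 -2.67]
fly [-1.09  0.73  1.74  0.89  0.97  2.41]
pre [-0.61  0.75  1.69  0.82  1.04  2.38]
home [-0.41  0.76  1.68  0.92  0.94  2.49]
-1
wood [ 0.    0.81  1.27 -0.    1.07  0.41]
gb [ 0.06  0.69  1.53 -0.    0.93  0.47]
fly [-1.09  0.73  1.74  0.89  0.97 -0.73]
pre [-0.61  0.75  1.69  0.82  1.04 -0.76]
home [-0.41  0.76  1.68  0.92  0.94 -0.65]
```

```bash
python3 - <<'E'
from h import *
def T(): return round(r.read_state()["time_s"],2)
p,q=tcp(rk(.012,-.032,.20),TH,0,-1); r.reach(p,q); print(T())
command_gripper(.058,20); print(T())
p,_=tcp(rk(.012,-.032,.057),TH,0,-1); print(r.move_straight(p,speed=.15,max_force=8),T())
command_gripper(.02,25); st=r.read_state(); print(T(),st["grip_width"],st["eef_pos"],st["contact_force"])
snap("b")
E
```

```text
2.4
2.79
False 3.89
4.22 0.03388124644971344 [0.67668131 0.07887528 0.06414099] [-1.80042731 -0.32947198  5.67111233]
```

```bash
python3 - <<'E'
import cv2,numpy as np
t=cv2.imread("pics/b_top.png");s=cv2.imread("pics/b_scene.png")
a=cv2.resize(t[110:240,190:320],(400,400),interpolation=cv2.INTER_CUBIC)
b=cv2.resize(s[170:340,260:410],(352,400),interpolation=cv2.INTER_CUBIC)
cv2.imwrite("pics/crop3.png",np.hstack([a,b]))
E
```

```text
(no output)
```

View pics/crop3.png

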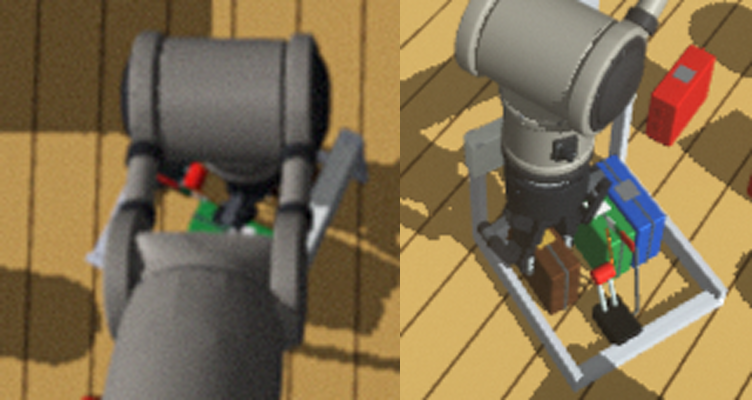

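The wood box is gripped (33.9 mm opening) and the gripper clears the bar and lever. Next I'll shift it 12 mm toward the wall, then do the green and blue pair.

```bash
python3 - <<'E'
from h import *
def T(): return round(r.read_state()["time_s"],2)
p,_=tcp(rk(.012,-.044,.058),TH,0,-1); print(r.move_straight(p,speed=.05,max_force=25),T(),torack(r.read_state()["eef_pos"]),r.read_state()["contact_force"])
command_gripper(.050); 
p,_=tcp(rk(.012,-.042,.13),TH,0,-1);r.move_straight(p,speed=.2)
command_gripper(.085)
p,_=tcp(rk(.012,.0475,.13),TH,0,-1);r.move_straight(p,speed=.2);print(T())
p,_=tcp(rk(.012,.0475,.059),TH,0,-1);print(r.move_straight(p,speed=.15,max_force=8),T())
command_gripper(.05,25);st=r.read_state(); print(T(),st["grip_width"],torack(st["eef_pos"]),st["contact_force"])
E
```

```text
False 4.71 [ 0.01201029 -0.04477516] [ 1.67619625 -0.09776075  0.57937302]
6.57
False 7.19
7.49 0.0681357753942324 [0.01238651 0.0470905 ] [-2.43534978  0.25754627  5.74652886]
```

```bash
python3 - <<'E'
from h import *
def T(): return round(r.read_state()["time_s"],2)
p,_=tcp(rk(.012,.0615,.060),TH,0,-1); print(r.move_straight(p,speed=.05,max_force=25),T(),torack(r.read_state()["eef_pos"]),r.read_state()["contact_force"])
command_gripper(.082); 
p,_=tcp(rk(.012,.0615,.21),TH,0,-1);r.move_straight(p,speed=.25)
p,q=flyg(FLY,FY,.13,-1); r.reach(p,q); print(T())
command_gripper(.075,80)
snap("c")
for n in("top","scene"):
    im=cv2.imread(f"pics/c_{n}.png");d=np.load(f"pics/c_{n}_d.npy");W=depthpts(n,d)
    hsv=cv2.cvtColor(im,cv2.COLOR_BGR2HSV);H,S,V=[hsv[...,i].astype(int) for i in range(3)]
    u=np.arange(640)[None,:]*np.ones((400,1)); v=np.arange(400)[:,None]*np.ones((1,640))
    def box(a,b,c,e): return (u>a)&(u<b)&(v>c)&(v<e)
    roi=box(200,320,125,230) if n=="top" else box(280,405,190,335)
    for k,m in dict(green=(H>45)&(H<85)&(S>100),blue=(H>100)&(H<130)&(S>100),wood=(H<25)&(V<130)).items():
        o=rectz(W,roi&m,.068,.085); 
        if o: print(n,k,torack(o["c"]).round(4),o["dims"],round(o["th"],1))
print(T())
t=cv2.imread("pics/c_top.png");s=cv2.imread("pics/c_scene.png")
cv2.imwrite("pics/crop4.png",np.hstack([cv2.resize(t[110:290,200:470],(420,280)),cv2.resize(s[100:340,200:410],(245,280))]))
E
```

```text
False 7.92 [0.01215568 0.06188547] [-1.358888    0.19373655  5.17374005]
10.68
top green [0.0093 0.0474] [0.0329, 0.0812] 66.5
top blue [0.0105 0.0816] [0.0326, 0.0833] 66.4
top wood [ 0.011  -0.0454] [0.0341, 0.0862] 66.2
scene green [0.0051 0.0468] [0.0338, 0.0912] 66.1
scene blue [0.0059 0.0809] [0.0334, 0.0898] 67.4
scene wood [ 0.0066 -0.0452] [0.0339, 0.0918] 66.9
11.03
```

View pics/crop4.png

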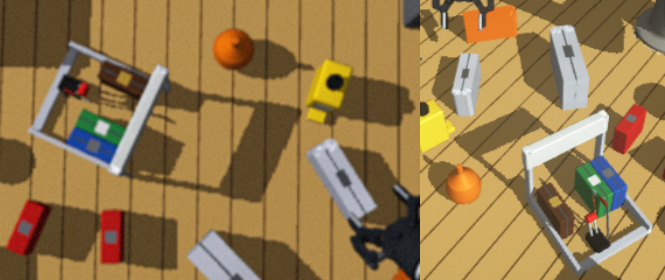

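The row boxes stand parallel with a gap of about 58 mm (wood face -28, green face +30), and the gripper is over the fly box's rear end. Next is the grasp.

```bash
python3 - <<'E'
from h import *
def T(): return round(r.read_state()["time_s"],2)
p,q=flyg(FLY,FY,0,-1); print(r.move_straight(p,q,speed=.12,max_force=8),T())
command_gripper(.03,80); st=r.read_state(); print(T(),st["grip_width"],st["eef_pos"]-p,st["contact_force"])
p,q=flyg(FLY,FY,.02,-1); r.move_straight(p,q,speed=.1); print(r.read_state()["contact_force"])
snap("d")
t=cv2.imread("pics/d_top.png");s=cv2.imread("pics/d_scene.png")
cv2.imwrite("pics/crop5.png",np.hstack([cv2.resize(t[180:300,360:480],(400,400)),cv2.resize(s[90:220,180:310],(400,400))]))
E
```

```text
False 12.26
12.64 0.04314393708485539 [ 4.34907758e-05 -3.60445681e-04  7.98596475e-04] [-2.81056616 -1.00339376  4.81548318]
[-0.89088291  0.06504076 -3.14978776]
```

View pics/crop5.png

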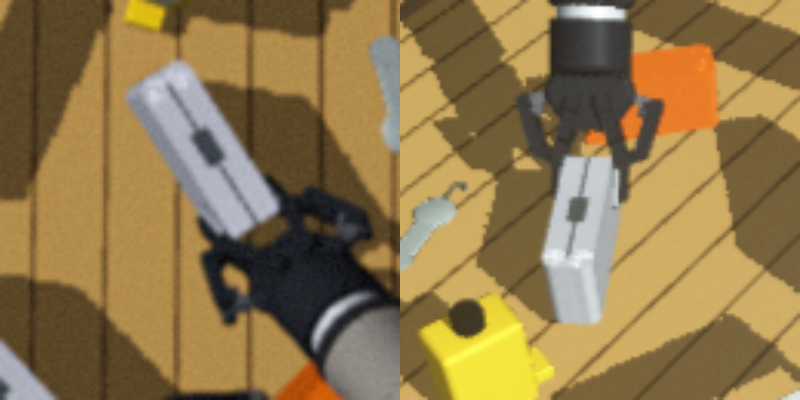

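The box is held and lifted, with its nose pointing away from the gripper. Next I'll carry it to the slot's mouth, check it for droop, and set it down.

```bash
cat > meas.py <<'E'
from h import *
def T(): return round(r.read_state()["time_s"],2)
def meas(tag,z0=.06,z1=.10,exclude=True):
    o=snap(tag)
    for n in("top","scene"):
        im,d=o[n];W=depthpts(n,d)
        hsv=cv2.cvtColor(im,cv2.COLOR_RGB2HSV);H,S,V=[hsv[...,i].astype(int) for i in range(3)]
        X=W[...,:2]-O; rx=X[...,0]*np.cos(TH)+X[...,1]*np.sin(TH); ry=-X[...,0]*np.sin(TH)+X[...,1]*np.cos(TH)
        m=(S<60)&(V>60)&(abs(ry)<.028)&(rx>-.25)&(rx<.09)&(W[...,2]>z0)&(W[...,2]<z1)
        if m.sum()<20: print(n,"none");continue
        # fit
        Z=W[...,2][m];x=rx[m];y=ry[m]
        A=np.c_[np.ones_like(x),x,y];c=np.linalg.lstsq(A,Z,rcond=None)[0]
        print(n,m.sum(),"x %.4f..%.4f"%tuple(np.percentile(x,[1,99])),"nose %.4f"%np.sort(x)[-6:].mean(),"y %.4f..%.4f"%tuple(np.percentile(y,[1,99])),"z %.4f"%np.median(Z),"slope",c[1:].round(3))
        xs=x-np.median(x); b=np.linspace(x.min()+.01,x.max()-.012,8); mid=[(y[(x>=a)&(x<e)].min()+y[(x>=a)&(x<e)].max())/2 for a,e in zip(b[:-1],b[1:]) if ((x>=a)&(x<e)).sum()>8]
        print("   mids",np.round(mid,4))
E
python3 - <<'E'
from meas import *
c=rk(-.130,.001); p,q=flyg(c[:2],TH,.02,-1); print(r.move_straight(p,q,speed=.15),T())
meas("e",.085,.115)
E
```

```text
False 14.99
top 853 x -0.1986..-0.0620 nose -0.0439 y -0.0219..0.0223 z 0.0954 slope [0.003 0.011]
   mids [ 0.0013 -0.0002  0.0006  0.0004 -0.    ]
scene 655 x -0.2110..0.0858 nose 0.0877 y -0.0270..0.0263 z 0.0959 slope [-0.008  0.059]
   mids [-0.      0.0002  0.0005  0.0008  0.0181]
```

The box is level (slope about 0) and on the slot line within 1 mm. I'll lower it and slide it in partway.

```bash
python3 - <<'E'
from meas import *
c=rk(-.130,.001); p,q=flyg(c[:2],TH,.0005,-1); print(r.move_straight(p,q,speed=.06,max_force=4),T())
print(r.read_state()["contact_force"],r.read_state()["eef_pos"]-p)
z=r.read_state()["eef_pos"][2]-p[2]+.0005
c=rk(-.042,.001); p,q=flyg(c[:2],TH,z,-1); print(r.move_straight(p,q,speed=.06,max_force=10),T(),r.read_state()["contact_force"])
r.hold(.15)
meas("f",.066,.083)
t=cv2.imread("pics/f_top.png");s=cv2.imread("pics/f_scene.png")
cv2.imwrite("pics/crop6.png",np.hstack([cv2.resize(t[120:240,200:320],(400,400)),cv2.resize(s[190:335,270:410],(386,400))]))
E
```

```text
True 15.45
[-1.54253112 -0.26881877  4.71212806] [-0.00011681 -0.00030928  0.00025999]
False 17.07 [ 0.67501218 -2.28882495  3.88586943]
top 718 x -0.1104..0.0276 nose 0.0284 y -0.0220..0.0225 z 0.0762 slope [ 0.001 -0.003]
   mids [ 0.0007 -0.0002  0.0001  0.0004  0.0006  0.0004]
scene 844 x -0.0860..0.0263 nose 0.0477 y -0.0214..0.0229 z 0.0765 slope [-0.009  0.05 ]
   mids [-0.0003  0.0006  0.0012  0.0016 -0.0032]
```

View pics/crop6.png

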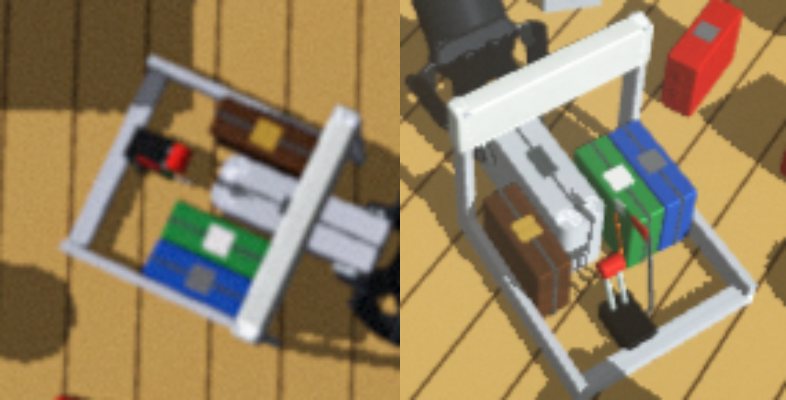

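The box sits cleanly in the gap, with its nose at rack x ≈ 28 mm. I'll move close to the roller, then step forward while watching the force along the slot.

```bash
cat > adv.py <<'E'
from meas import *
X=np.array([np.cos(TH),np.sin(TH),0])
def go(nose,sp=.03):
    c=rk(nose-.07,.001); p,q=flyg(c[:2],TH,.0008,-1); r.move_straight(p,q,speed=sp); 
def fx(n=6):
    v=[]
    for _ in range(n): r.hold(.03); v.append(r.read_state()["contact_force"]@X)
    return np.mean(v)
def nose(): # commanded-frame nose from actual tcp
    p,_=flyg(rk(-.07,.001)[:2],TH,.0008,-1); return (r.read_state()["eef_pos"]-p)@X
E
python3 - <<'E'
from adv import *
go(.050,.05); f0=fx(10); print(T(),"f0",f0,nose())
for k in np.arange(.052,.0605,.001):
    go(k,.02); f=fx(); print(round(k,4),round(nose(),4),round(f-f0,2))
    if f-f0<-2.8: break
print(T())
meas("g",.066,.083)
s=cv2.imread("pics/g_scene.png");t=cv2.imread("pics/g_top.png")
cv2.imwrite("pics/crop7.png",np.hstack([cv2.resize(t[140:200,230:290],(400,400),interpolation=cv2.INTER_CUBIC),cv2.resize(s[255:325,320:390],(400,400),interpolation=cv2.INTER_CUBIC)]))
E
```

```text
18.25 f0 3.084268441592106 0.05024502881835185
0.052 0.0515 -6.65
18.7
top 718 x -0.0876..0.0505 nose 0.0516 y -0.0218..0.0226 z 0.0762 slope [ 0.002 -0.009]
   mids [-0.0001  0.0008  0.0001  0.0005  0.0003  0.0009  0.0005]
scene 1052 x -0.0858..0.0498 nose 0.0762 y -0.0249..0.0233 z 0.0766 slope [0.   0.05]
   mids [-0.0002  0.0005 -0.0015 -0.0016 -0.0019  0.0007]
```

View pics/crop7.png

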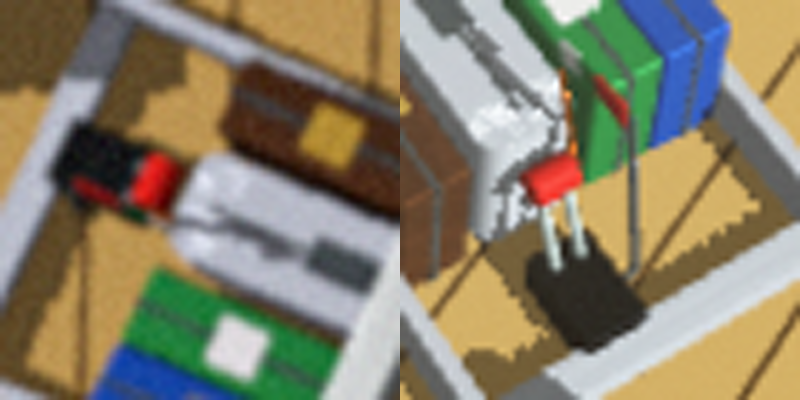

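The nose is still short of the roller: in the top crop there is a gap between the silver nose at about (195,180) and the red roller at about (155,180). The force jump was stiction on the table, so I'll lift 1.2 mm for a clean touch signal.

```bash
sed -i 's/\.0008,-1)/LZ,-1)/g; s/^X=/LZ=.0025\nX=/' adv.py; python3 - <<'E'
from adv import *
go(.0515,.02); f0=fx(10); print(T(),"f0",f0,nose(),r.read_state()["contact_force"])
for k in np.arange(.0525,.0605,.001):
    go(k,.02); f=fx(5); print(round(k,4),round(nose(),4),round(f-f0,2),r.read_state()["contact_force"][2].round(1))
    if f-f0<-2.5: break
print(T())
E
```

```text
19.38 f0 -0.04100508817693109 0.05151883605088575 [ 0.27038133  0.65185452 -3.24305125]
0.0525 0.0525 0.01 -3.2
0.0535 0.0535 0.06 -3.2
0.0545 0.0545 -0.17 -3.6
0.0555 0.0555 0.48 -2.1
0.0565 0.0565 0.54 -2.2
0.0575 0.0574 -2.08 -2.6
0.0585 0.0583 -5.06 -1.0
22.3
```

The touch came at nose ≈ 57.2 mm, as specified. The target is touch + about 7.2 mm, where click is 4.6–6 mm and overtravel starts at 9.1 mm or more. I'll advance in steps, lowering the box back to the table on the way.

```bash
python3 - <<'E'
import adv
from adv import *
for k in (.0605,.0625,.0635,.0640):
    go(k,.015); print(k,round(nose(),4),round(fx(3),2))
adv.LZ=.001; go(.0642,.015); print(nose(),fx(3),r.read_state()["contact_force"]); 
print(T()); meas("i",.066,.083)
s=cv2.imread("pics/i_scene.png");t=cv2.imread("pics/i_top.png")
cv2.imwrite("pics/crop8.png",np.hstack([cv2.resize(t[140:200,230:290],(400,400),interpolation=cv2.INTER_CUBIC),cv2.resize(s[255:325,320:390],(400,400),interpolation=cv2.INTER_CUBIC)]))
E
```

```text
0.0605 0.0604 -5.45
0.0625 0.0624 -5.9
0.0635 0.0632 -6.58
0.064 0.0637 -6.96
0.06377727087272389 -7.018477937586725 [-2.35929445 -6.65623039  1.33127681]
24.12
top 696 x -0.0751..0.0630 nose 0.0645 y -0.0226..0.0218 z 0.0775 slope [ 0.003 -0.016]
   mids [-0.0024 -0.0006 -0.0008 -0.     -0.0004 -0.0003]
scene 1123 x -0.0781..0.0618 nose 0.0759 y -0.0260..0.0243 z 0.0774 slope [0.002 0.044]
   mids [-0.0001  0.0004 -0.0029 -0.002   0.0006 -0.002  -0.0026]
```

View pics/crop8.png

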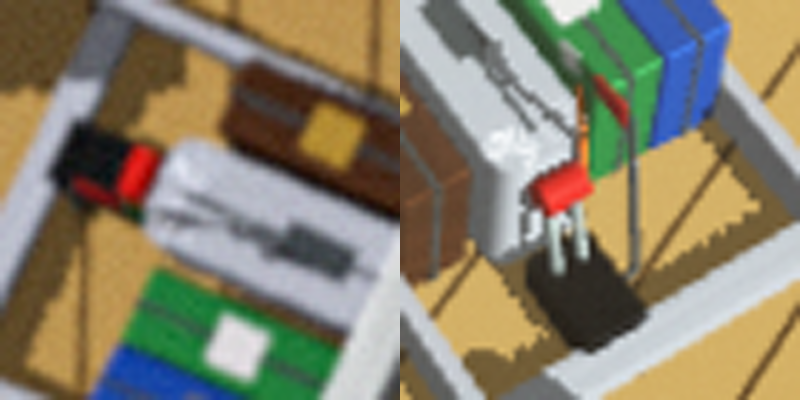

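Advance from first touch is about 6.5 mm. I'll check the lever angle independently from the roller's shift in the images, and look at the pointer.

```bash
cat > rol.py <<'E'
from h import *
import sys
def rol(tags):
    for n,roi in(("scene",(330,365,275,300)),("top",(240,262,155,178))):
        for t in tags:
            im=cv2.imread(f"pics/{t}_{n}.png").astype(float);x0,x1,y0,y1=roi;c=im[y0:y1,x0:x1]
            w=np.clip(c[...,2]-np.maximum(c[...,1],c[...,0])-50,0,None)
            m=(w>20).astype(np.uint8);k,l,st,ce=cv2.connectedComponentsWithStats(m)
            # component closest to roller: largest
            j=1+np.argmax(st[1:,4]);w=w*(l==j)
            v,u=np.mgrid[y0:y1,x0:x1];cu,cv=(w*u).sum()/w.sum(),(w*v).sum()/w.sum()
            print(n,t,st[j,4],round(cu,2),round(cv,2),(torack(ray(n,cu,cv,.062))*1000).round(1))
rol(sys.argv[1:])
E
python3 rol.py a f g i
python3 - <<'E'
import cv2,numpy as np
f=lambda t:cv2.resize(cv2.imread(f"pics/{t}_scene.png")[258:298,335:375],(400,400),interpolation=cv2.INTER_CUBIC)
cv2.imwrite("pics/crop9.png",np.hstack([f("g"),f("i")]))
E
```

```text
scene a 64 346.77 285.93 [64.4  1.8]
scene f 66 346.81 285.86 [64.3  2. ]
scene g 66 346.82 285.85 [64.3  2. ]
scene i 70 348.61 287.36 [69.5  3.3]
top a 41 252.49 166.62 [68.4 -0.3]
top f 41 252.5 166.64 [68.4 -0.3]
top g 42 252.51 166.67 [68.3 -0.2]
top i 44 249.69 165.6 [76.4  0.3]
```

View pics/crop9.png

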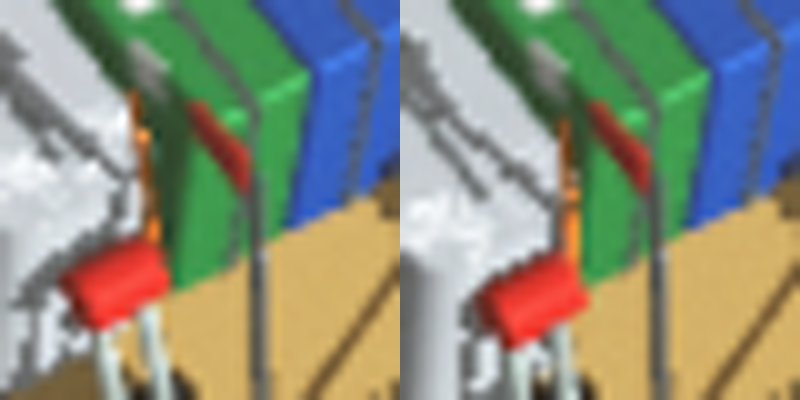

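The scene view gives 5.2 mm, or about 6.6 mm after correcting for the roller rising. The top view gives about 7 mm. That puts the lever just past the click, so I'll add about 0.5 mm for margin, then release and back out along the tool axis.

```bash
python3 - <<'E'
import adv
from adv import *
adv.LZ=.001; go(.0647,.01); print(nose(),fx(4),r.read_state()["contact_force"]); 
adv.LZ=.0004; go(.0647,.01); print(nose(),fx(4),r.read_state()["contact_force"]); snap("j0")
command_gripper(.060); r.hold(.1)
st=r.read_state(); q,z=ori(TH,TILT,-1)
r.move_straight(st["eef_pos"]-.09*z,speed=.08); command_gripper(.08)
print(T()); meas("j",.066,.083)
s=cv2.imread("pics/j_scene.png");t=cv2.imread("pics/j_top.png")
cv2.imwrite("pics/crop10.png",np.hstack([cv2.resize(t[120:240,200:320],(400,400),interpolation=cv2.INTER_CUBIC),cv2.resize(s[255:325,320:390],(400,400),interpolation=cv2.INTER_CUBIC)]))
E
python3 rol.py g i j0 j
```

```text
0.06426783380245343 -7.343806469681406 [-3.33548354 -6.2021961   1.07062049]
0.06425829756332466 -7.303971584669595 [-2.82109249 -6.92913407  1.1292855 ]
27.1
top 693 x -0.0749..0.0632 nose 0.0646 y -0.0223..0.0215 z 0.0764 slope [ 0.    -0.005]
   mids [-0.0009 -0.0008 -0.001  -0.0004 -0.0002 -0.0002]
scene 1073 x -0.0762..0.0621 nose 0.0717 y -0.0223..0.0219 z 0.0765 slope [-0.005  0.048]
   mids [-0.0002 -0.003  -0.0024  0.0003  0.0004  0.0006 -0.0031]
scene g 66 346.82 285.85 [64.3  2. ]
scene i 70 348.61 287.36 [69.5  3.3]
scene j0 70 348.7 287.5 [69.9  3.3]
scene j 71 348.71 287.5 [69.9  3.3]
top g 42 252.51 166.67 [68.3 -0.2]
top i 44 249.69 165.6 [76.4  0.3]
top j0 47 249.4 165.6 [77.1  0.6]
top j 48 249.45 165.63 [77.   0.6]
```

View pics/crop10.png

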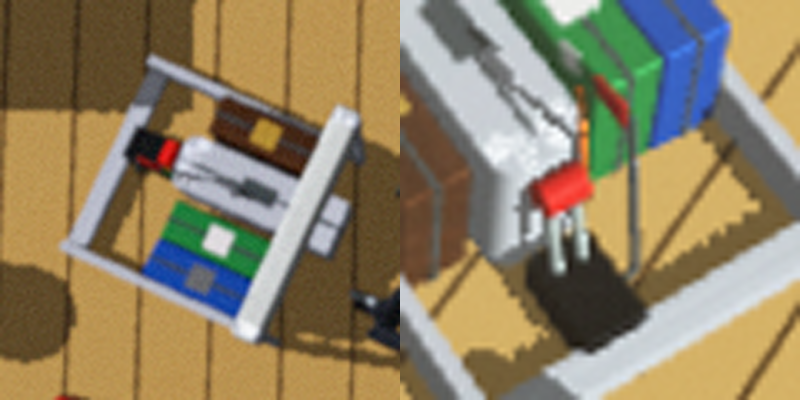

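After release the box stands straight and the roller hasn't moved. As a last check I'll compare the roller's pixel shift with the shift predicted for each lever angle.

```bash
python3 - <<'E'
from h import *
def ax(a):
    x,z=-.022,.048; return rk(.086+x*np.cos(a)+z*np.sin(a),0,.012-x*np.sin(a)+z*np.cos(a))
for a0 in (0,.03):
  for a in(.125,.14,.15,.16,.18,.2,.225):
    print(a0,a,(proj("scene",ax(a))-proj("scene",ax(a0))).round(2),(proj("top",ax(a))-proj("top",ax(a0))).round(2))
print("seen scene",348.71-346.82,287.5-285.85,"top",249.45-252.51,165.63-166.67)
print("abs rest", proj("scene",ax(0)),proj("scene",ax(.03)))
p=ray("scene",0,0,0)
E
```

```text
0 0.125 [1.61 1.57] [-2.19 -1.08]
0 0.14 [1.81 1.77] [-2.46 -1.21]
0 0.15 [1.94 1.91] [-2.64 -1.29]
0 0.16 [2.07 2.06] [-2.82 -1.38]
0 0.18 [2.34 2.35] [-3.17 -1.55]
0 0.2 [2.6  2.64] [-3.53 -1.72]
0 0.225 [2.94 3.02] [-3.98 -1.94]
0.03 0.125 [1.23 1.22] [-1.67 -0.82]
0.03 0.14 [1.43 1.42] [-1.94 -0.95]
0.03 0.15 [1.56 1.56] [-2.12 -1.03]
0.03 0.16 [1.69 1.71] [-2.3  -1.12]
0.03 0.18 [1.96 2.  ] [-2.65 -1.29]
0.03 0.2 [2.22 2.29] [-3.01 -1.46]
0.03 0.225 [2.56 2.67] [-3.46 -1.68]
seen scene 1.8899999999999864 1.6499999999999773 top -3.0600000000000023 -1.039999999999992
abs rest [345.96448239 286.60940568] [346.3440916 286.9592335]
```

```bash
python3 - <<'E'
from meas import *
print(T(),r.read_state()["contact_force"]); r.finish_job()
E
```

```text
27.2 [-1.11982399 -0.7538827  -0.32442911]
the job is handed in; nothing more can be done
```

The fly box is in the slot with the switch clicked by my measurements, and I handed the job in at about 27 s of the 67 s allowed. No verdict is reported, so the results below are from my own checks.

**What I did:** I moved the wood box 12 mm toward its wall, and the green and blue boxes together about 14 mm the other way. That widened the slot to about 58 mm. I gripped the small aluminium box at its rear with the tool leaned back 40°, carried it to the slot and slid it in nose first. The nose touched the roller at x ≈ 57.2 mm; I pushed on about 7 mm to x ≈ 64.3 mm, lowered the box, released it and backed out.

**Last checks after release:**
- **Fly box:** it stands on the table, level and straight, about 0.5 mm off the slot line. It did not move when released.
- **Lever:** the roller's shift in the two views and the travel from first touch put it at about 0.14 to 0.175 rad, inside the 0.125 to 0.225 range. The uncertainty comes mainly from its unknown starting angle.
- **Other things:** the row boxes are upright and in place in the last pictures, and the gripper is clear. I did not go near the mug, dispenser, float or lure, and did not re-measure them at the end.

**What disagreed:**
- **Force reading:** the final 7.3 N would by itself suggest a deeper press, about 0.2 rad. Its baseline was only good to about 0.5 N and the box was also rubbing on the table, so I relied on the travel and the images.
- **Pointer:** its colour against the scale was too coarse to read.

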